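# Turn the square caddy to the front of the pastry turntable

## Task

Four small containers stand on the beech turntable on the marble. Push the turntable round by the finger tabs on its rim until the square steel caddy is at the front, standing in line with the steel tongue that sticks out from under the turntable. Do not touch or lift any of the containers, keep them all standing on the turntable, and leave everything else on the marble where it is.

Things in the scene. Friction and masses are not known exactly. Their poses are not given: they have to be found in the camera images.
- stand: the turntable's fixed steel foot. Origin on the turntable's axis at the marble's height, z up. A flat dark steel tongue, 36 mm wide and 8 mm high, lies on the marble and sticks out from under the platter along the foot's own -x axis to 223 mm from the axis, roughly towards the robot (within 30 degrees): it marks the front.
- platter: turntable's beech disc, 250 mm across, 20 to 44 mm above the marble. Eight finger tabs (22 mm wide, same heights) stick out to 178 mm from the axis: one on its own +x axis, then every 45 degrees. Origin on the axis at marble height, z up. Turns endlessly either way; a bit stiff: about 1 N at a tab turns it, and it stays where left (pushed at 0.1 m/s, it stops almost at once when let go).
- caddy: the square steel caddy, the one to bring to the front: loose, 47 mm by 47 mm (lid), 60 mm tall, the only square one of the four containers on the platter, its centre about 65 mm from the turntable's axis, about 200 g. Origin at the centre of its underside (44 mm above the marble), z up. It rides on the platter by friction.
- tall_shaker: round steel shaker with a tapered top, 44 mm across, 66 mm tall, loose on the platter about 65 mm from the axis, a quarter or half turn from the caddy. Origin at the centre of its underside. To be left standing there.
- squat_jar: round glass jar with a steel lid, about 50 mm across, 48 mm tall, loose on the platter like the shaker. Origin at the centre of its underside. To be left standing there.
- egg_cup: small open white china cup, 44 mm across, 45 mm tall, loose on the platter like the shaker. Origin at the centre of its underside. To be left standing there.
- cutter: round steel pastry cutter, a ring 64 mm across and 45 mm tall, loose on the marble beside the turntable towards the robot's left. Origin at the centre of its underside. A bystander, to be left where it is.
- mug: white china mug, 76 mm across without its handle, 85 mm tall, loose on the marble beside the turntable towards the robot's right. Origin at the centre of its underside. A bystander, to be left where it is.
- scraper: dough scraper with a dark wooden handle, about 150 mm by 105 mm, 22 mm high, lying near the robot on its left. Origin near its centre, at the marble's height. A bystander, to be left where it is.
- bowl: steel bowl 150 mm across, 70 mm tall, on the robot's right. Origin at the centre of its underside. A bystander, to be left where it is.
- pie_tin: shallow aluminium tin 180 mm across, 30 mm tall, on the robot's left. Origin at the centre of its underside. A bystander, to be left where it is.
- spatula: spatula about 250 mm long lying on the marble near the robot on its right. Origin near its middle. A bystander, to be left where it is.
Not all that is in view belongs to the job. Leave any blue look-alike of the tall_shaker alone. Leave any orange look-alike of the squat_jar alone.

How it is judged:
At the end, for the whole second after the job is handed in: The caddy's centre is within 14 mm of the tongue's centre line (about 12 degrees of turn), on the tongue's side of the axis; the turntable is at rest; all four containers stand upright on the platter, 40 to 95 mm from its axis; nothing around the turntable has shifted more than 15 mm (y of caddy in the frame of stand between -0.014 and 0.014 m and x of caddy in the frame of stand below -0.05 m and angular speed of platter below 0.05 rad/s and height (world z) of caddy between 0.038 and 0.05 m and angle between each of caddy, tall_shaker, squat_jar, egg_cup's own z axis and vertical below 0.1 rad and horizontal distance between caddy and platter between 0.04 and 0.095 m and linear speed of each of caddy, tall_shaker, squat_jar, egg_cup below 0.02 m/s and height (world z) of tall_shaker between 0.038 and 0.05 m and horizontal distance between tall_shaker and platter between 0.04 and 0.095 m and height (world z) of squat_jar between 0.038 and 0.05 m and horizontal distance between squat_jar and platter between 0.04 and 0.095 m and height (world z) of egg_cup between 0.038 and 0.05 m and horizontal distance between egg_cup and platter between 0.04 and 0.095 m and distance of each of cutter, mug, scraper, bowl, pie_tin, spatula from where it was at the start of the episode below 0.015 m); the robot touches nothing.
It fails at once if a container on the turntable is touched by the robot (contact force between any of the fingers, the arm and caddy above 0.5 N or contact force between any of the fingers, the arm and tall_shaker above 0.5 N or contact force between any of the fingers, the arm and squat_jar above 0.5 N or contact force between any of the fingers, the arm and egg_cup above 0.5 N).
It fails at once if a container is lifted, tipped or falls off the turntable (height (world z) of any of caddy, tall_shaker, squat_jar, egg_cup above 0.06 m or height (world z) of any of caddy, tall_shaker, squat_jar, egg_cup below 0.03 m or angle between any of caddy, tall_shaker, squat_jar, egg_cup's own z axis and vertical above 0.35 rad).
It fails at once if a thing lying around the turntable is shifted by more than 15 mm (distance of any of cutter, mug, scraper, bowl, pie_tin, spatula from where it was at the start of the episode above 0.015 m).
It also fails if it takes over 45 s, if anything falls off the work surface, if the arm or the gripper's body presses on something with over 40 N, if the wrist force passes 120 N, or if a joint passes its speed limit or range.

## Robot

A 6-joint arm with a two-finger parallel gripper is mounted at the origin on the work surface. World frame = base frame: x ahead of the robot, y to its left, z up, the work surface at z = 0. Lengths are in m, angles in rad, forces in N, time in s.
With the tool pointing down it reaches from about 0.3 to 0.775 m from the base axis. Payload 14.6 kg.
Tool frame: the origin (TCP) lies at the very end of the fingers, on their centre line; the grasp point (between the pads) lies 19 mm behind it; z points along the fingers, y is the direction in which the jaws open and shut (so a half turn about z gives the same grasp; the last joint's range is limited). The gripper opens to 94 mm and grips with 3 to 60 N. Pads are 16 mm wide; open, the fingers measure 119 mm over their backs; the gripper's body (75 mm by 177 mm) begins 78 mm behind the grasp point.
Start: joints at [-1.329, 0.3, 1.521, -0, 1.321, -0.067], TCP at [0.167, -0.524, 0.178] pointing down, gripper open.
Joint ranges: [-3.03, 3.03], [-0.79, 2.21], [0.23, 2.52], [-1.04, 4.18], [0, 3.07], [-2.55, 2.55]. Speed limits (rad/s): [2.22, 2.22, 2.57, 3.14, 3.14, 3.14].

## Interface

Orientations are given as [roll, pitch, yaw] about the fixed x, y, z axes, in that order (R = Rz(yaw) Ry(pitch) Rx(roll)).
In Python, from station import ctrl, vision, ticket gives the robot as it stands.
- The arm moves only by the tool step_arm, never from a script. Its argument "steps" is a list of rows, each an object of numbers: "x", "y", "z": the shift along the tool's x, y, z in m; "ax", "ay", "az": the turn, a rotation vector about the tool's x, y, z in degrees; "claw": the finger opening in m, from 0 to 0.094. A call has 1 to 5 rows; each row shifts and turns the pose as measured when the row begins, along the tool's axes as they then stand; what a row does not reach is not made up. A row lasts 1/12 s, in which the tool goes at most 41.7 mm and 7.16 degrees, less where a joint would pass 70% of its speed; a pose out of reach is approached as far as the arm can. A call with a gripper value outside its range is refused whole. The fingers move at their own pace and stop on an object; "grip_force" is the grip in N (left out, the last holds). Time passes only in rows, so rows that do not move let the fingers close. It gives the time, the measured TCP pose, the force and the opening at its end, in the units of the state.
- ctrl.get_obs(): the state, without advancing time (a new reading comes with each control period).
- vision.camera(name): name is "side" or "top"; returns (picture, depth): 480x640x3 uint8, red, green, blue; 480x640 float32, m along the optical axis (not along the pixel's ray), 0 where there is no reading.
- vision.camera_params(name): a dict with "fov_y" (degrees; the focal length in pixels is half the picture's height over the tangent of half this angle, whatever the lens; pixels are square), "cx", "cy" (the principal point, pixels), "origin" and "attitude" of the camera in the world. Camera axes: x right, y up, looking along -z (the intrinsics and any distortion apply to the point x, -y, -z); pixel columns grow to the right and rows downward; lengths in m; the calibration is good to about 2 mm. A picture is of the moment at which its call begins. camera_params takes no time and is no camera call.
- ticket.hand_in(): hands the job in, once; it reports no verdict.
The state is a dict: "time_s": time; "qpos": joint angles; "joint_vel": joint speeds; "tau": joint torques, N m; "ee_pos": TCP position; "eef_rot": TCP orientation; "force": force on the tool from outside, world axes, zero at the start; "moment": the same for the moment, N m; "grip_width": finger opening in m.
Only numpy, scipy, OpenCV 4.12 (cv2) and the standard library are available. Lean on these libraries where they do the work, as an engineer would, in place of code of your own. Each camera call takes 0.05 s, during which the arm holds its last target.

## Working session

There is one attempt and no reset: what is moved stays moved. The work goes in short steps, Python scripts to look and compute and a tool call to move; the robot and the scene stay as the last step left them, time stands still between calls to the robot, and variables do not carry over. Pictures are saved under pics/ and viewed, and the job is handed in when it is done.

Besides the shell and the picture viewer there is one more tool, called by a JSON object that holds its "name" and its "arguments", one argument or row to a line. step_arm: Moves the arm, as the interface text tells. Its arguments: {"type":"object","properties":{"steps":{"type":"array"},"grip_force":{"type":"number"}},"required":["steps"]}

```bash
mkdir -p pics; ls; python3 - <<'E'
from station import ctrl, vision
import cv2,numpy as np
for n in ("top","side"):
    p,d=vision.camera(n); cv2.imwrite(f"pics/{n}0.png",p[:,:,::-1]); np.save(f"{n}0d.npy",d)
    print(n,vision.camera_params(n))
print(ctrl.get_obs())
E
```

```text
pics
top {'fov_y': 53.4502471378106, 'cx': 312.55822269637054, 'cy': 236.03034950697494, 'origin': array([ 0.34451261, -0.00741717,  1.108136  ]), 'attitude': array([ 0.23163186, -0.00300048, -1.56887829])}
side {'fov_y': 43.31382470450366, 'cx': 312.35640622161276, 'cy': 242.39250582870466, 'origin': array([-0.28787644,  1.21382498,  0.94528524]), 'attitude': array([ 1.03291789,  0.00771126, -2.54228065])}
{'time_s': 0.1, 'qpos': array([-1.32861831e+00,  3.00447380e-01,  1.52148109e+00,  2.05055376e-05,
        1.32070783e+00, -6.65795710e-02]), 'joint_vel': array([ 0.00102559, -0.00153747, -0.00077514,  0.00067402,  0.00074908,
        0.00027192]), 'tau': array([ 1.09152374e-03, -5.32644045e+01, -3.53284514e+01,  7.09357182e-02,
        2.34783848e-02, -8.21177673e-05]), 'ee_pos': array([ 0.16708463, -0.52374308,  0.17764165]), 'eef_rot': array([-3.14055264e+00, -8.92524992e-05,  3.08752456e-01]), 'force': array([ 0.30717455,  0.06418366, -0.52214138]), 'moment': array([-0.02851813, -0.00226719, -0.03572014]), 'grip_width': 0.0940040194851805}
```

View pics/top0.png

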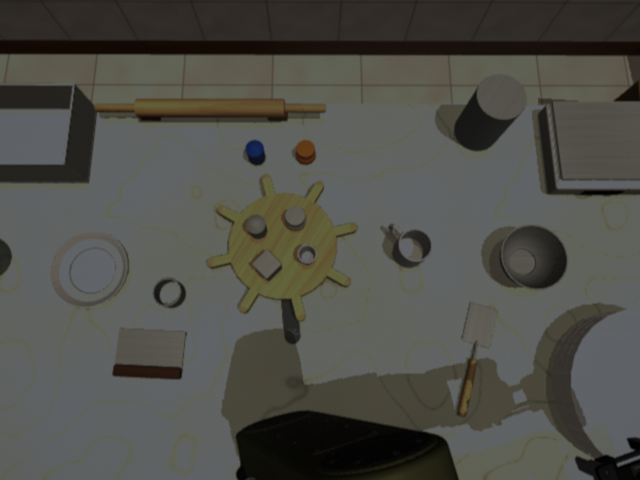

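View pics/side0.png

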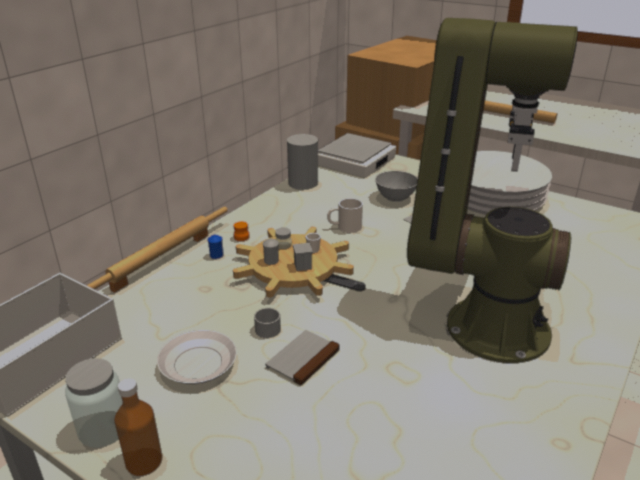

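The top view shows the square container at (266,264), with round ones at (255,226), (294,217) and (306,254). The tongue tip is near (291,340). The blue look-alike (255,152) and the orange one (305,152) stand off the platter. I'll enlarge to confirm.

```bash
cat > h.py <<'E'
import numpy as np,cv2
from scipy.spatial.transform import Rotation as R
from station import vision
def prm(n):
    c=vision.camera_params(n); f=240/np.tan(np.radians(c['fov_y']/2))
    return c,f,R.from_euler('xyz',c['attitude']).as_matrix()
def atz(n,u,v,z):
    c,f,M=prm(n); d=M@np.array([(u-c['cx'])/f,-(v-c['cy'])/f,-1]); o=c['origin']
    return o+d*(z-o[2])/d[2]
def proj(n,P):
    c,f,M=prm(n); q=M.T@(np.array(P)-c['origin']); return c['cx']+f*q[0]/-q[2], c['cy']-f*q[1]/-q[2]
def cloud(n,d):
    c,f,M=prm(n); v,u=np.mgrid[:480,:640]
    q=np.stack([(u-c['cx'])/f*d,-(v-c['cy'])/f*d,-d],-1); return q@M.T+c['origin']
E
python3 - <<'E'
from h import *
p=cv2.imread("pics/top0.png"); c=p[165:350,190:370]; c=np.clip(c.astype(float)*1.8,0,255).astype('uint8')
c=cv2.resize(c,None,fx=3.2,fy=3.2,interpolation=cv2.INTER_CUBIC); cv2.imwrite("pics/crop0.png",c); print(c.shape)
d=np.load("top0d.npy"); X=cloud("top",d)
# tab & platter pixels
hsv=cv2.cvtColor(p,cv2.COLOR_BGR2HSV)
m=(abs(X[...,2]-.044)<.006); m[:160]=0;m[350:]=0;m[:,:195]=0;m[:,370:]=0
P=X[m][:,:2]
print(len(P)); ctr,r=cv2.minEnclosingCircle(P.astype('float32')); print(ctr,r)
E
```

```text
(592, 576, 3)
9052
(0.5946125388145447, 0.07173588871955872) 0.198664128780365
```

View pics/crop0.png

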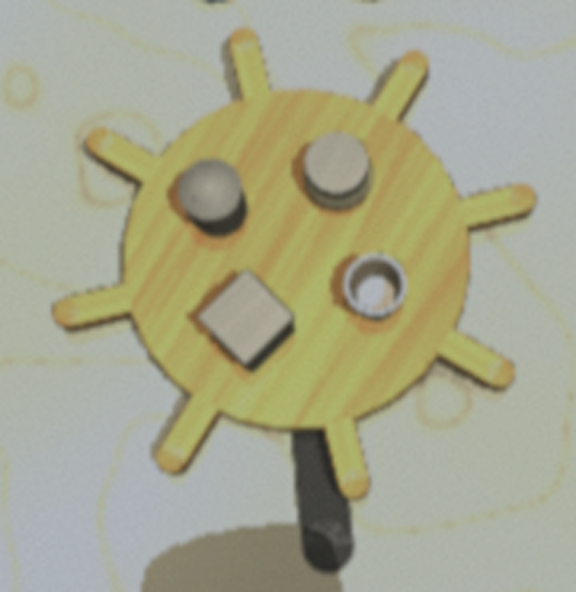

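The crop confirms the caddy: it is the only square lid, at crop (246,318), with the tongue tip at crop (328,568). The tab tips are readable.

```bash
python3 - <<'E'
from h import *
f=lambda u,v,z: atz("top",190+(u+.5)/3.2-.5,165+(v+.5)/3.2-.5,z)[:2]
tips=np.array([f(*t,.044) for t in [(242,31),(420,57),(534,195),(510,385),(356,495),(166,470),(56,315),(89,135)]])
# fit circle
A=np.c_[2*tips,np.ones(8)]; s=np.linalg.lstsq(A,(tips**2).sum(1),rcond=None)[0]; c=s[:2]; r=np.sqrt(s[2]+c@c); print("axis",c,"r",r)
an=np.degrees(np.arctan2(*(tips-c).T[::-1])); print(an.round(1),(an%45).round(1))
tip=f(328,572,.008); mid=f(312,480,.008); print(tip,mid)
for q in(tip,mid,f(325,545,.008)): print("tongue",np.linalg.norm(q-c),np.degrees(np.arctan2(*(q-c)[::-1])))
for n,t in dict(caddy=(246,317,.104),shaker=(211,190,.110),jar=(336,162,.092),cup=(374,287,.089),).items():
    q=f(*t); print(n,q,np.linalg.norm(q-c),np.degrees(np.arctan2(*(q-c)[::-1])))
for n,u,v,z in [("cutter",171,290,.045),("mug",412,246,.085),("scr",150,350,.02),("spat",470,385,.01)]: print(n,atz("top",u,v,z))
E
```

```text
axis [0.57541846 0.05865947] r 0.17536070910126692
[  14.3  -30.5  -75.2 -121.5 -165.5  149.9  104.4   59.7] [14.3 14.5 14.8 13.5 14.5 14.9 14.4 14.7]
[0.35550357 0.03523631] [0.41949134 0.04739735]
tongue 0.2211587771271234 -173.92034026624626
tongue 0.1563333033277228 -175.86888259400075
tongue 0.20241425716866407 -174.0205475305498
caddy [0.52037901 0.08815315] 0.062443722557207273 151.81473239781468
shaker [0.60629355 0.11333409] 0.06279000932169711 60.54632147084596
jar [0.6312581  0.02969627] 0.06290415193171545 -27.415103447172765
cup [0.54390294 0.00302765] 0.06393846460567283 -119.53162600723529
cutter [0.47079433 0.30530838 0.045     ]
mug [ 0.56392152 -0.22843471  0.085     ]
scr [0.34050137 0.34987281 0.02      ]
spat [ 0.2667082  -0.35827474  0.01      ]
```

Axis at (0.575, 0.059), caddy at 151.8° and tongue at about 185.7°, so the platter needs about +34° CCW. I'll close the fingers, go in between the tabs at 150° and 194.5° near the front, and push the 194.5° tab towards −y.

{"name": "step_arm", "arguments": {
  "steps": [
    {"x": 0.012, "y": -0.03, "az": 5.9, "claw": 0},
    {"x": 0.012, "y": -0.035, "az": 5.9, "claw": 0},
    {"x": 0.012, "y": -0.035, "az": 5.9, "claw": 0},
    {"x": 0.012, "y": -0.035, "az": 5.9, "claw": 0},
    {"x": 0.015, "y": -0.035, "claw": 0}
  ],
  "grip_force": 30
}}

```text
validation failed for argument at $.st...
```

{"name": "step_arm", "arguments": {
  "steps": [
    {"x": 0.012, "y": -0.03, "z": 0.0, "ax": 0.0, "ay": 0.0, "az": 5.9, "claw": 0.0}
  ],
  "grip_force": 30
}}

```text
time_s: 0.18
ee_pos: [0.1689, -0.4934, 0.1764]
eef_rot: [-3.139, 0.0, 0.206]
force: [0.8, -0.1, 0.2]
grip_width: 0.0902
```

{"name": "step_arm", "arguments": {
  "steps": [
    {"x": 0.012, "y": -0.038, "z": 0.0, "ax": 0.0, "ay": 0.0, "az": 5.9, "claw": 0.0},
    {"x": 0.015, "y": -0.038, "z": 0.0, "ax": 0.0, "ay": 0.0, "az": 5.9, "claw": 0.0},
    {"x": 0.015, "y": -0.038, "z": 0.0, "ax": 0.0, "ay": 0.0, "az": 5.9, "claw": 0.0},
    {"x": 0.015, "y": -0.038, "z": 0.0, "ax": 0.0, "ay": 0.0, "az": 0.0, "claw": 0.0},
    {"x": 0.015, "y": -0.038, "z": 0.0, "ax": 0.0, "ay": 0.0, "az": 0.0, "claw": 0.0}
  ],
  "grip_force": 30
}}

```text
time_s: 0.6
ee_pos: [0.2358, -0.2988, 0.1738]
eef_rot: [-3.135, 0.004, -0.132]
force: [1.5, -0.6, 0.8]
grip_width: 0.0571
```

{"name": "step_arm", "arguments": {
  "steps": [
    {"x": 0.018, "y": -0.036, "z": 0.0, "ax": 0.0, "ay": 0.0, "az": 0.0, "claw": 0.0},
    {"x": 0.018, "y": -0.036, "z": 0.0, "ax": 0.0, "ay": 0.0, "az": 0.0, "claw": 0.0},
    {"x": 0.018, "y": -0.036, "z": 0.0, "ax": 0.0, "ay": 0.0, "az": 0.0, "claw": 0.0},
    {"x": 0.018, "y": -0.036, "z": 0.0, "ax": 0.0, "ay": 0.0, "az": 0.0, "claw": 0.0},
    {"x": 0.018, "y": -0.036, "z": 0.0, "ax": 0.0, "ay": 0.0, "az": 0.0, "claw": 0.0}
  ],
  "grip_force": 30
}}

```text
time_s: 1.02
ee_pos: [0.3496, -0.1239, 0.1748]
eef_rot: [-3.136, 0.002, -0.136]
force: [-0.1, -0.3, 1.0]
grip_width: 0.0242
```

{"name": "step_arm", "arguments": {
  "steps": [
    {"x": 0.0065, "y": -0.036, "z": 0.0, "ax": 0.0, "ay": 0.0, "az": 0.0, "claw": 0.0},
    {"x": 0.0065, "y": -0.036, "z": 0.0, "ax": 0.0, "ay": 0.0, "az": 0.0, "claw": 0.0},
    {"x": 0.0065, "y": -0.036, "z": 0.0, "ax": 0.0, "ay": 0.0, "az": 0.0, "claw": 0.0},
    {"x": 0.0065, "y": -0.036, "z": 0.0, "ax": 0.0, "ay": 0.0, "az": 0.0, "claw": 0.0},
    {"x": 0.0065, "y": -0.036, "z": 0.0, "ax": 0.0, "ay": 0.0, "az": 0.0, "claw": 0.0}
  ],
  "grip_force": 30
}}

```text
time_s: 1.43
ee_pos: [0.4076, 0.0604, 0.1757]
eef_rot: [-3.136, 0.002, -0.135]
force: [0.8, -0.6, 0.6]
grip_width: 0.0005
```

{"name": "step_arm", "arguments": {
  "steps": [
    {"x": 0.005, "y": -0.02, "z": 0.0, "ax": 0.0, "ay": 0.0, "az": 0.0, "claw": 0.0},
    {"x": 0.0, "y": 0.0, "z": 0.0, "ax": 0.0, "ay": 0.0, "az": 0.0, "claw": 0.0}
  ],
  "grip_force": 30
}}

```text
time_s: 1.6
ee_pos: [0.4159, 0.0856, 0.1753]
eef_rot: [-3.135, 0.002, -0.129]
force: [0.0, -0.9, -0.2]
grip_width: 0.0005
```

{"name": "step_arm", "arguments": {
  "steps": [
    {"x": 0.0, "y": 0.003, "z": 0.035, "ax": 0.0, "ay": 0.0, "az": 0.0, "claw": 0.0},
    {"x": 0.0, "y": 0.0, "z": 0.035, "ax": 0.0, "ay": 0.0, "az": 0.0, "claw": 0.0},
    {"x": 0.0, "y": 0.0, "z": 0.035, "ax": 0.0, "ay": 0.0, "az": 0.0, "claw": 0.0},
    {"x": 0.0, "y": 0.0, "z": 0.0, "ax": 0.0, "ay": 0.0, "az": 0.0, "claw": 0.0}
  ],
  "grip_force": 30
}}

```text
time_s: 1.93
ee_pos: [0.4158, 0.0841, 0.068]
eef_rot: [-3.135, -0.001, -0.125]
force: [-0.4, -0.3, 0.0]
grip_width: 0.0006
```

```bash
cat > look.py <<'E'
import sys
from h import *
k=sys.argv[1]
for n,(a,b,c,e) in dict(top=(165,350,190,370),side=(200,320,200,400)).items():
    p,d=vision.camera(n); p=p[:,:,::-1]; np.save(f"{n}{k}d.npy",d); cv2.imwrite(f"pics/{n}{k}.png",p)
    q=np.clip(p[a:b,c:e].astype(float)*(1.8 if n=='top' else 1.3),0,255).astype('uint8')
    cv2.imwrite(f"pics/{n}{k}c.png",cv2.resize(q,None,fx=3.2,fy=3.2,interpolation=cv2.INTER_CUBIC))
E
python3 look.py 1
```

```text
(no output)
```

View pics/side1c.png

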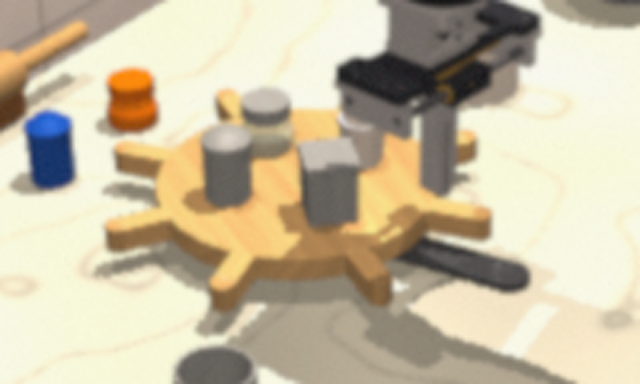

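View pics/top1.png

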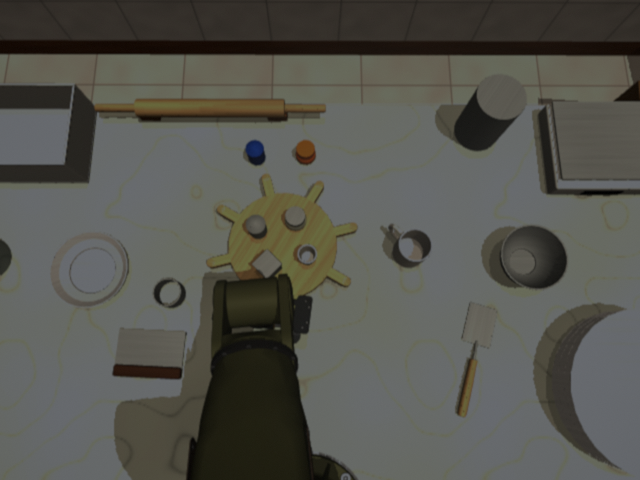

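The side crop shows the closed fingers (tip about (437,190)), clear of the containers and apparently behind the front tab. I'll check that by projection before going lower.

```bash
python3 - <<'E'
from h import *
c=np.array([.5754,.0587])
for nm,P in [("tcp",(.4158,.0841,.068))]+[(a,(*(c+.175*np.array([np.cos(np.radians(a)),np.sin(np.radians(a))])),.044)) for a in(149.7,194.7,239.7)]+[("tongue",(.3555,.0352,.008))]:
    u,v=proj("side",P); print(nm,(u-200)*3.2,(v-200)*3.2)
E
```

```text
tcp 436.0809104624548 222.87613197011763
149.7 385.09901853222766 280.16611854475195
194.7 489.2344857482429 212.3073957371942
239.7 473.4451755763043 132.17616125583555
tongue 526.9137782158526 277.71596311400793
```

```bash
python3 - <<'E'
from h import *
from station import ctrl
p=cv2.imread("pics/side1.png")[215:290,290:370]
cv2.imwrite("pics/side1z.png",cv2.resize(p,None,fx=7.5,fy=7.5,interpolation=cv2.INTER_NEAREST))
d=np.load("side1d.npy");X=cloud("side",d)
for v in range(240,280,3): print(v,[X[v,u].round(3).tolist() for u in (336,)])
o=ctrl.get_obs();print(o['ee_pos'],o['qpos'])
E
```

```text
240 [[0.41, 0.097, 0.167]]
243 [[0.409, 0.098, 0.159]]
246 [[0.411, 0.095, 0.148]]
249 [[0.412, 0.094, 0.138]]
252 [[0.409, 0.097, 0.132]]
255 [[0.41, 0.095, 0.121]]
258 [[0.408, 0.099, 0.115]]
261 [[0.463, 0.011, 0.039]]
264 [[0.451, 0.03, 0.044]]
267 [[0.446, 0.037, 0.04]]
270 [[0.447, 0.035, 0.029]]
273 [[0.46, 0.015, 0.002]]
276 [[0.445, 0.038, 0.011]]
279 [[0.442, 0.043, 0.005]]
[0.41878439 0.08438718 0.0731896 ] [0.10863439 0.14926421 1.9737763  0.00747524 1.00896749 1.80095709]
```

View pics/side1z.png

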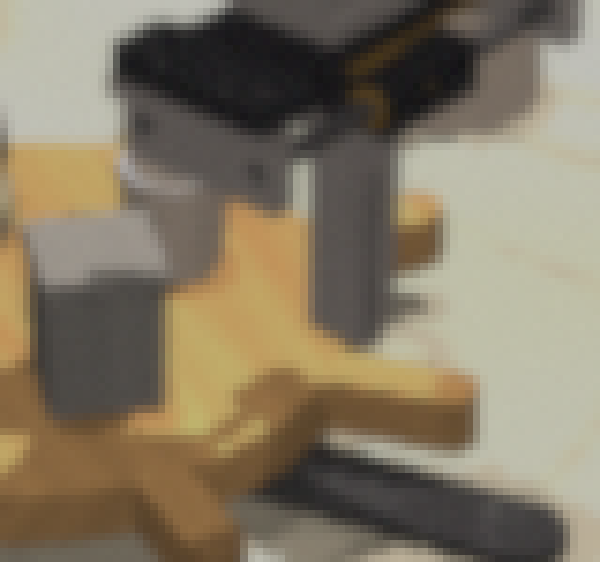

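The side image puts the finger's end at z≈0.11, while the reported TCP is z≈0.07. I'll re-image before trusting either.

{"name": "step_arm", "arguments": {
  "steps": [
    {"x": 0.0, "y": 0.0, "z": 0.0, "ax": 0.0, "ay": 0.0, "az": 0.0, "claw": 0.0},
    {"x": 0.0, "y": 0.0, "z": 0.0, "ax": 0.0, "ay": 0.0, "az": 0.0, "claw": 0.0}
  ],
  "grip_force": 30
}}

```text
time_s: 2.2
ee_pos: [0.4205, 0.0841, 0.0769]
eef_rot: [-3.132, -0.012, -0.126]
force: [-0.1, 0.9, 0.1]
grip_width: 0.0009
```

```bash
python3 - <<'E'
from h import *
from station import ctrl
print(ctrl.get_obs()['ee_pos'])
p,d=vision.camera("side");print(ctrl.get_obs()['ee_pos']);p=p[:,:,::-1]
cv2.imwrite("pics/side2z.png",cv2.resize(p[215:290,290:370],None,fx=7.5,fy=7.5,interpolation=cv2.INTER_NEAREST))
X=cloud("side",d)
for v in range(246,285,3): print(v,[X[v,u].round(3).tolist() for u in (334,337,)])
E
```

```text
[0.42054332 0.08406384 0.07685704]
[0.42086609 0.08411224 0.07714152]
246 [[0.416, 0.096, 0.146], [0.41, 0.091, 0.146]]
249 [[0.416, 0.096, 0.138], [0.412, 0.088, 0.135]]
252 [[0.419, 0.092, 0.125], [0.412, 0.088, 0.126]]
255 [[0.414, 0.099, 0.122], [0.412, 0.088, 0.117]]
258 [[0.473, 0.004, 0.042], [0.41, 0.091, 0.11]]
261 [[0.465, 0.017, 0.042], [0.493, -0.043, 0.0]]
264 [[0.455, 0.033, 0.044], [0.451, 0.024, 0.041]]
267 [[0.45, 0.041, 0.041], [0.442, 0.039, 0.042]]
270 [[0.455, 0.034, 0.025], [0.443, 0.036, 0.03]]
273 [[0.468, 0.013, -0.001], [0.46, 0.009, -0.001]]
276 [[0.453, 0.037, 0.007], [0.445, 0.033, 0.008]]
279 [[0.444, 0.05, 0.008], [0.437, 0.045, 0.008]]
282 [[0.437, 0.061, 0.008], [0.43, 0.057, 0.008]]
```

View pics/side2z.png

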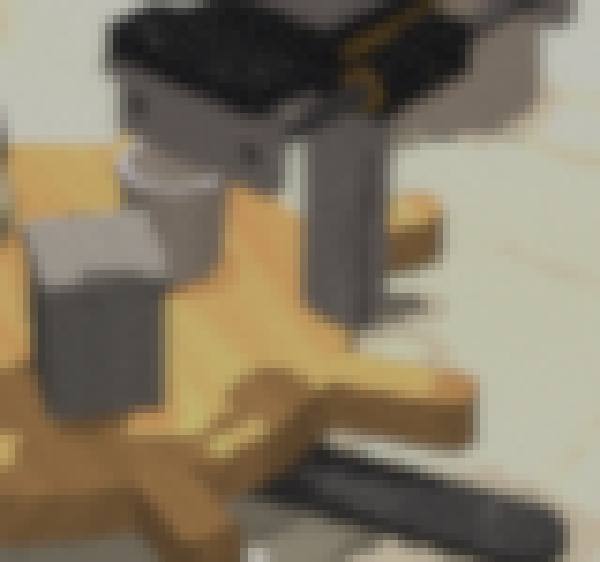

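```bash
python3 - <<'E'
from h import *
from station import ctrl
print(proj("side",(.167,-.524,.178)))
p=cv2.imread("pics/side0.png")
cv2.imwrite("pics/side0z.png",cv2.resize(p[80:200,470:570],None,fx=5,fy=5,interpolation=cv2.INTER_NEAREST))
X=cloud("side",np.load("side0d.npy"))
for v in range(130,186,4): print(v,[X[v,u].round(3).tolist() for u in (513,517,521)])
o=ctrl.get_obs();print(o)
E
```

```text
(np.float64(512.548468350657), np.float64(172.98397818141302))
130 [[0.162, -0.432, 0.345], [0.153, -0.438, 0.345], [0.144, -0.444, 0.345]]
134 [[0.161, -0.435, 0.332], [0.151, -0.439, 0.333], [0.142, -0.445, 0.333]]
138 [[0.162, -0.445, 0.317], [0.152, -0.449, 0.318], [0.141, -0.448, 0.321]]
142 [[0.16, -0.443, 0.306], [0.148, -0.442, 0.309], [0.138, -0.446, 0.31]]
146 [[0.546, -1.887, -0.272], [0.153, -0.468, 0.287], [0.142, -0.469, 0.289]]
150 [[0.19, -0.569, 0.232], [0.152, -0.469, 0.275], [0.142, -0.475, 0.275]]
154 [[0.187, -0.567, 0.221], [0.151, -0.474, 0.261], [0.502, -1.907, -0.315]]
158 [[0.159, -0.471, 0.247], [0.149, -0.474, 0.249], [0.23, -0.843, 0.1]]
162 [[0.158, -0.473, 0.234], [0.147, -0.476, 0.236], [0.217, -0.801, 0.103]]
166 [[0.156, -0.472, 0.223], [0.146, -0.479, 0.223], [0.207, -0.767, 0.103]]
170 [[0.153, -0.468, 0.212], [0.143, -0.475, 0.212], [0.198, -0.744, 0.098]]
174 [[-0.288, 1.214, 0.945], [0.198, -0.699, 0.101], [0.186, -0.703, 0.102]]
178 [[0.196, -0.651, 0.105], [0.188, -0.67, 0.1], [0.175, -0.67, 0.103]]
182 [[0.188, -0.629, 0.101], [0.177, -0.635, 0.102], [0.168, -0.649, 0.099]]
{'time_s': 2.25, 'qpos': array([0.1074667 , 0.14393896, 1.96911732, 0.00745359, 1.01372799,
       1.80057308]), 'joint_vel': array([ 0.002525  ,  0.00377149,  0.00957144, -0.00069544, -0.01398382,
        0.00192179]), 'tau': array([ 5.82548836e-02, -3.71632326e+01, -2.87344551e+01,  2.01417413e-02,
       -8.37140484e-02, -1.50807202e-03]), 'ee_pos': array([0.42086609, 0.08411224, 0.07714152]), 'eef_rot': array([-3.13200546, -0.01295268, -0.12626602]), 'force': array([ 0.22413531, -0.04960585,  0.57323979]), 'moment': array([-0.01952568, -0.04829766, -0.00739276]), 'grip_width': 0.0005060820802863175}
```

View pics/side0z.png

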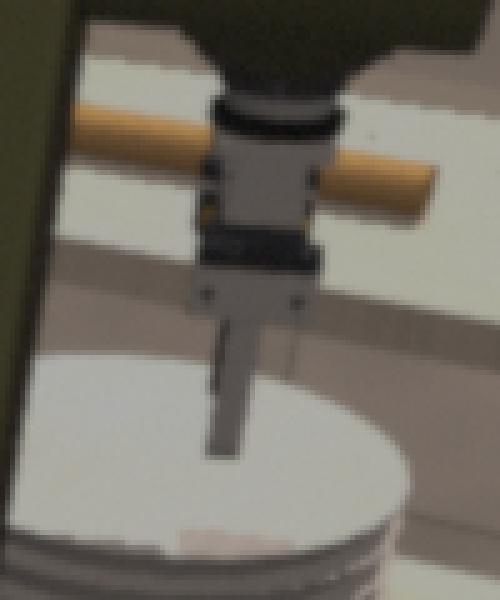

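```bash
python3 - <<'E'
from h import *
p,d=vision.camera("side")
X=cloud("side",d)
for u in (308,315,322,325,332,336,340):
  print(u,[(v,X[v,u].round(3).tolist()) for v in range(224,262,4)])
P=X[205:265,295:375].reshape(-1,3); k=(P[:,2]>.1)&(abs(P[:,0]-.42)<.06)&(abs(P[:,1]-.084)<.12); h=np.histogram(P[k][:,2],bins=np.arange(.1,.26,.01)); print(h)
E
```

```text
308 [(224, [0.448, 0.166, 0.234]), (228, [0.45, 0.162, 0.22]), (232, [0.454, 0.156, 0.205]), (236, [0.569, -0.007, 0.077]), (240, [0.549, 0.022, 0.084]), (244, [0.523, 0.059, 0.098]), (248, [0.508, 0.081, 0.102]), (252, [0.498, 0.096, 0.101]), (256, [0.496, 0.099, 0.09]), (260, [0.498, 0.097, 0.076])]
315 [(224, [-0.288, 1.214, 0.945]), (228, [0.425, 0.169, 0.231]), (232, [0.428, 0.164, 0.216]), (236, [0.43, 0.161, 0.203]), (240, [0.531, 0.014, 0.086]), (244, [0.529, 0.016, 0.075]), (248, [0.528, 0.019, 0.064]), (252, [0.532, 0.012, 0.046]), (256, [0.523, 0.026, 0.043]), (260, [0.51, 0.045, 0.044])]
322 [(224, [0.406, 0.167, 0.247]), (228, [0.402, 0.173, 0.24]), (232, [0.403, 0.172, 0.228]), (236, [0.406, 0.167, 0.214]), (240, [0.553, -0.055, 0.045]), (244, [0.543, -0.04, 0.042]), (248, [0.531, -0.021, 0.043]), (252, [0.517, -0.0, 0.045]), (256, [0.509, 0.012, 0.04]), (260, [0.497, 0.03, 0.041])]
325 [(224, [0.401, 0.161, 0.245]), (228, [0.396, 0.169, 0.24]), (232, [0.396, 0.169, 0.229]), (236, [0.396, 0.169, 0.218]), (240, [0.397, 0.168, 0.206]), (244, [0.536, -0.045, 0.042]), (248,
[... 526 characters left out ...]
.097, 0.178]), (240, [0.409, 0.098, 0.167]), (244, [0.411, 0.094, 0.153]), (248, [0.411, 0.094, 0.142]), (252, [0.411, 0.094, 0.129]), (256, [0.409, 0.098, 0.12]), (260, [0.462, 0.012, 0.044])]
340 [(224, [0.389, 0.113, 0.227]), (228, [0.395, 0.103, 0.209]), (232, [0.411, 0.076, 0.18]), (236, [0.41, 0.078, 0.17]), (240, [0.408, 0.081, 0.16]), (244, [0.411, 0.075, 0.144]), (248, [0.41, 0.077, 0.133]), (252, [0.408, 0.079, 0.123]), (256, [0.502, -0.075, -0.003]), (260, [0.488, -0.051, 0.001])]
(array([  8,  33,  37,  37,  41,  39,  41,  35,  35,   8, 120, 242, 199,
       187, 399]), array([0.1 , 0.11, 0.12, 0.13, 0.14, 0.15, 0.16, 0.17, 0.18, 0.19, 0.2 ,
       0.21, 0.22, 0.23, 0.24, 0.25]))
```

The gripper body's bottom shows at z≈0.203 and the fingertip at ≈0.107. That is the correct 97 mm length, but about 30 mm above the reported pose. x and y agree, and so does the start picture (≈0.205 against 0.178). So reported z reads about 30 mm low compared with the scene. I'll lower in stages, going by the pictures.

{"name": "step_arm", "arguments": {
  "steps": [
    {"x": 0.0, "y": 0.0, "z": 0.02, "ax": 0.0, "ay": 0.0, "az": 0.0, "claw": 0.0},
    {"x": 0.0, "y": 0.0, "z": 0.02, "ax": 0.0, "ay": 0.0, "az": 0.0, "claw": 0.0},
    {"x": 0.0, "y": 0.0, "z": 0.0, "ax": 0.0, "ay": 0.0, "az": 0.0, "claw": 0.0},
    {"x": 0.0, "y": 0.0, "z": 0.0, "ax": 0.0, "ay": 0.0, "az": 0.0, "claw": 0.0},
    {"x": 0.0, "y": 0.0, "z": 0.0, "ax": 0.0, "ay": 0.0, "az": 0.0, "claw": 0.0}
  ],
  "grip_force": 30
}}

```text
time_s: 2.72
ee_pos: [0.4246, 0.0846, 0.0415]
eef_rot: [-3.13, -0.022, -0.126]
force: [-0.0, -0.5, -0.6]
grip_width: 0.0004
```

```bash
cat > s.py <<'E'
import sys
from h import *
from station import ctrl
p,d=vision.camera("side");p=p[:,:,::-1]
cv2.imwrite(f"pics/s{sys.argv[1]}.png",cv2.resize(p[215:290,290:370],None,fx=7.5,fy=7.5,interpolation=cv2.INTER_NEAREST))
X=cloud("side",d);o=ctrl.get_obs()
e=o['ee_pos'];print(e,o['eef_rot'],o['force'])
P=X[205:300,290:380].reshape(-1,3);k=(abs(P[:,0]-e[0])<.014)&(abs(P[:,1]-e[1])<.02)&(P[:,2]>.012)
print(np.sort(P[k][:,2])[:12].round(3), P[k&(P[:,2]<.17)].mean(0))
E
python3 s.py 3
```

```text
[0.42491039 0.08463322 0.04178151] [-3.12978889 -0.02251562 -0.12641147] [ 0.40581769 -0.47903701 -0.4277369 ]
[0.013 0.066 0.071 0.072 0.072 0.072 0.073 0.073 0.074 0.075 0.075 0.076] [0.41890051 0.08996459 0.11303225]
```

View pics/s3.png

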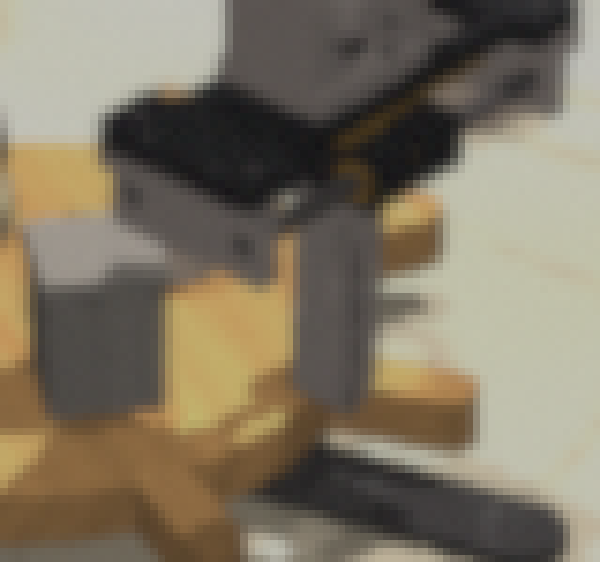

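The fingertip is now at z≈0.071 in the image (reported 0.042), in free space between the tabs. I'll lower it another 38 mm, so the true tip is at about 0.033, pull back 7 mm and straighten the pitch.

{"name": "step_arm", "arguments": {
  "steps": [
    {"x": -0.007, "y": 0.0, "z": 0.013, "ax": 0.0, "ay": -1.3, "az": 0.0, "claw": 0.0},
    {"x": -0.002, "y": 0.0, "z": 0.013, "ax": 0.0, "ay": 0.0, "az": 0.0, "claw": 0.0},
    {"x": -0.002, "y": 0.0, "z": 0.01, "ax": 0.0, "ay": 0.0, "az": 0.0, "claw": 0.0},
    {"x": 0.0, "y": 0.0, "z": 0.0, "ax": 0.0, "ay": 0.0, "az": 0.0, "claw": 0.0},
    {"x": 0.0, "y": 0.0, "z": 0.0, "ax": 0.0, "ay": 0.0, "az": 0.0, "claw": 0.0}
  ],
  "grip_force": 30
}}

```text
time_s: 3.18
ee_pos: [0.4145, 0.0869, 0.0057]
eef_rot: [-3.128, 0.0, -0.126]
force: [-0.2, -0.1, 0.0]
grip_width: 0.0002
```

```bash
python3 s.py 4
```

```text
[0.4144609  0.0868698  0.00574579] [-3.12845749e+00  2.72759931e-04 -1.26122429e-01] [-0.29905868 -0.10245527 -0.1804528 ]
[0.033 0.035 0.036 0.036 0.038 0.039 0.039 0.039 0.039 0.04  0.041 0.042] [0.41027714 0.09196849 0.07902942]
```

View pics/s4.png

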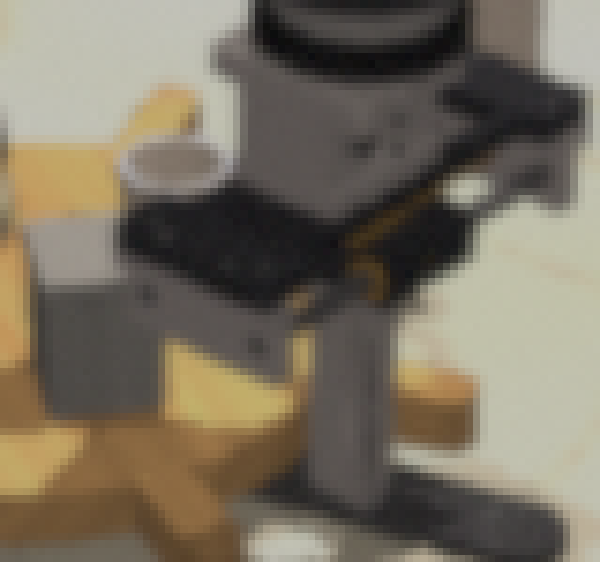

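The fingertip is at z≈0.034, within the tab height band, on the CW side of the front tab and above the tongue. Now I'll sweep along an arc at under 0.1 m/s.

{"name": "step_arm", "arguments": {
  "steps": [
    {"x": 0.0, "y": 0.007, "z": 0.001, "ax": 0.0, "ay": 0.0, "az": -2.5, "claw": 0.0},
    {"x": 0.0, "y": 0.007, "z": 0.001, "ax": 0.0, "ay": 0.0, "az": -2.5, "claw": 0.0},
    {"x": 0.0, "y": 0.007, "z": 0.001, "ax": 0.0, "ay": 0.0, "az": -2.5, "claw": 0.0},
    {"x": 0.0, "y": 0.007, "z": 0.001, "ax": 0.0, "ay": 0.0, "az": -2.5, "claw": 0.0},
    {"x": 0.0, "y": 0.007, "z": 0.0, "ax": 0.0, "ay": 0.0, "az": -2.5, "claw": 0.0}
  ],
  "grip_force": 30
}}

```text
time_s: 3.65
ee_pos: [0.4145, 0.0518, 0.0037]
eef_rot: [-3.128, -0.005, 0.102]
force: [0.2, 0.2, -0.4]
grip_width: 0.0004
```

{"name": "step_arm", "arguments": {
  "steps": [
    {"x": 0.0, "y": 0.007, "z": 0.0, "ax": 0.0, "ay": 0.0, "az": -2.5, "claw": 0.0},
    {"x": 0.0, "y": 0.007, "z": 0.0, "ax": 0.0, "ay": 0.0, "az": -2.5, "claw": 0.0},
    {"x": 0.0, "y": 0.007, "z": 0.0, "ax": 0.0, "ay": 0.0, "az": -2.5, "claw": 0.0},
    {"x": 0.0, "y": 0.007, "z": 0.0, "ax": 0.0, "ay": 0.0, "az": -2.5, "claw": 0.0}
  ],
  "grip_force": 30
}}

```text
time_s: 3.98
ee_pos: [0.4202, 0.0231, 0.0055]
eef_rot: [-3.129, -0.009, 0.285]
force: [-0.5, -0.4, -0.5]
grip_width: 0.0008
```

```bash
python3 s.py 5; python3 - <<'E'
import numpy as np
from station import ctrl
e=ctrl.get_obs()['ee_pos'][:2]-[.5754,.0587];print(np.hypot(*e),np.degrees(np.arctan2(e[1],e[0]))%360)
E
```

```text
[0.42063828 0.02229603 0.00559647] [-3.12963199 -0.00967187  0.28842048] [ 0.52821361  0.18245267 -0.26207665]
[0.021 0.023 0.024 0.024 0.025 0.028 0.03  0.032 0.035 0.035 0.036 0.036] [0.41563425 0.02805893 0.05890761]
0.1589856565389869 193.23681745570605
```

View pics/s5.png

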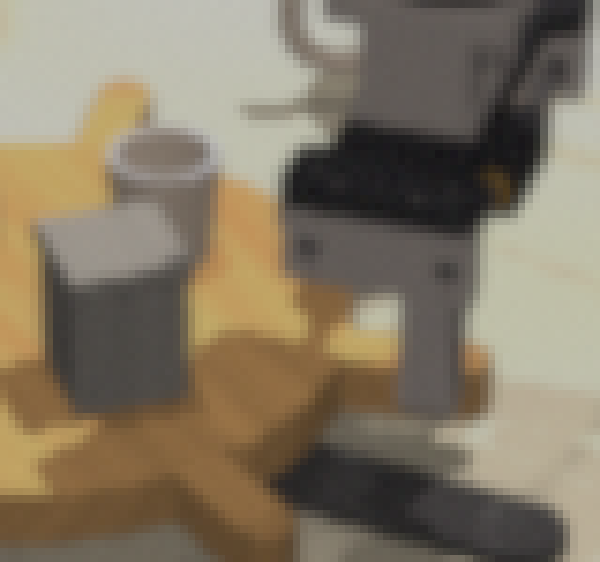

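The tab is in contact and the platter is turning: the caddy edges have rotated, and the fingertip is at about (430,415) against the tab. Continuing.

{"name": "step_arm", "arguments": {
  "steps": [
    {"x": 0.0, "y": 0.007, "z": 0.001, "ax": 0.0, "ay": -0.3, "az": -2.3, "claw": 0.0},
    {"x": 0.0, "y": 0.007, "z": 0.001, "ax": 0.0, "ay": -0.3, "az": -2.3, "claw": 0.0},
    {"x": 0.0, "y": 0.007, "z": 0.001, "ax": 0.0, "ay": 0.0, "az": -2.3, "claw": 0.0},
    {"x": 0.0, "y": 0.007, "z": 0.001, "ax": 0.0, "ay": 0.0, "az": -2.3, "claw": 0.0},
    {"x": 0.0, "y": 0.007, "z": 0.0, "ax": 0.0, "ay": 0.0, "az": -2.3, "claw": 0.0}
  ],
  "grip_force": 30
}}

```text
time_s: 4.45
ee_pos: [0.4342, -0.0104, 0.0034]
eef_rot: [-3.13, -0.003, 0.491]
force: [-1.2, 0.3, -0.7]
grip_width: 0.0004
```

{"name": "step_arm", "arguments": {
  "steps": [
    {"x": 0.0, "y": 0.007, "z": 0.0, "ax": 0.0, "ay": 0.0, "az": -2.3, "claw": 0.0},
    {"x": 0.0, "y": 0.007, "z": 0.0, "ax": 0.0, "ay": 0.0, "az": -2.3, "claw": 0.0},
    {"x": 0.0, "y": 0.005, "z": 0.0, "ax": 0.0, "ay": 0.0, "az": -1.5, "claw": 0.0},
    {"x": 0.0, "y": 0.0, "z": 0.0, "ax": 0.0, "ay": 0.0, "az": 0.0, "claw": 0.0}
  ],
  "grip_force": 30
}}

```text
time_s: 4.78
ee_pos: [0.445, -0.0275, 0.0047]
eef_rot: [-3.131, -0.005, 0.6]
force: [0.8, 0.6, 0.5]
grip_width: 0.0006
```

```bash
python3 look.py 6; python3 - <<'E'
import numpy as np
from station import ctrl
e=ctrl.get_obs()['ee_pos'][:2]-[.5754,.0587];print(np.hypot(*e),np.degrees(np.arctan2(e[1],e[0]))%360)
E
```

```text
0.1563858994057051 213.24894101320942
```

View pics/side6c.png

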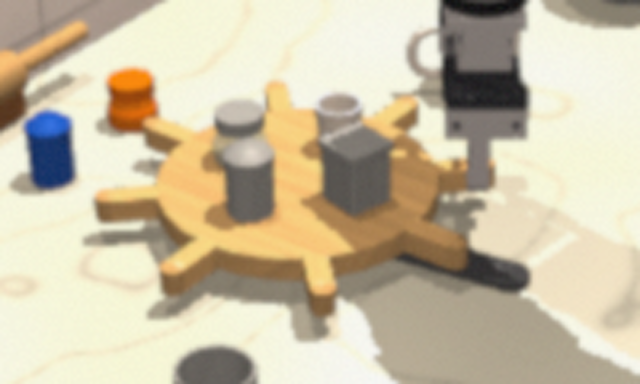

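View pics/top6c.png

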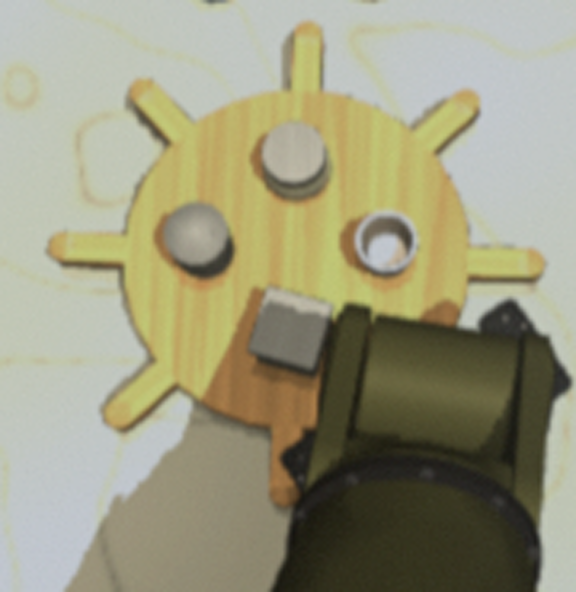

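Both views show everything upright. The caddy lid is now at about (291,329) in the top crop, still somewhat short of the front. Measuring.

```bash
cat > ang.py <<'E'
from h import *
c=np.array([.5754,.0587])
f=lambda u,v,z: atz("top",190+(u+.5)/3.2-.5,165+(v+.5)/3.2-.5,z)[:2]
def pol(u,v,z): q=f(u,v,z)-c; return round(np.hypot(*q),4),round(np.degrees(np.arctan2(q[1],q[0]))%360,1)
E
python3 - <<'E'
from ang import *
for t in [(309,24),(479,95),(542,263),(285,502),(106,425),(48,247),(133,83)]: print(pol(*t,.044))
print("caddy",pol(291,329,.104))
X=cloud("top",np.load("top6d.npy")); m=abs(X[...,2]-.104)<.006; m[:250]=0;m[285:]=0;m[:,:260]=0;m[:,296:]=0
q=X[m][:,:2]; r=cv2.minAreaRect((q*1000).astype('float32')); print(r,len(q)); a=np.array(r[0])/1000-c; print(np.hypot(*a),np.degrees(np.arctan2(a[1],a[0]))%360)
E
```

```text
(np.float64(0.1755), np.float64(358.0))
(np.float64(0.1783), np.float64(312.6))
(np.float64(0.175), np.float64(268.4))
(np.float64(0.1734), np.float64(178.3))
(np.float64(0.178), np.float64(132.8))
(np.float64(0.1779), np.float64(88.1))
(np.float64(0.1777), np.float64(43.4))
caddy (np.float64(0.0631), np.float64(180.6))
((512.6355590820312, 59.04450988769531), (46.85032653808594, 46.956172943115234), 74.46170806884766) 469
0.0627653864069035 179.68551039337063
```

Platter has turned 28.5°, with the caddy at about 180.1° and the tongue at about 185.8°. It needs 5.5° more, plus about 1° of gap.

{"name": "step_arm", "arguments": {
  "steps": [
    {"x": 0.0, "y": 0.006, "z": 0.001, "ax": 0.0, "ay": 0.0, "az": -2.0, "claw": 0.0},
    {"x": 0.0, "y": 0.006, "z": 0.0, "ax": 0.0, "ay": 0.0, "az": -2.0, "claw": 0.0},
    {"x": 0.0, "y": 0.005, "z": 0.0, "ax": 0.0, "ay": 0.0, "az": -1.5, "claw": 0.0},
    {"x": 0.0, "y": 0.0, "z": 0.0, "ax": 0.0, "ay": 0.0, "az": 0.0, "claw": 0.0}
  ],
  "grip_force": 30
}}

```text
time_s: 5.22
ee_pos: [0.4541, -0.0394, 0.004]
eef_rot: [-3.13, -0.006, 0.694]
force: [1.2, 0.9, -0.6]
grip_width: 0.0002
```

```bash
python3 look.py 7
```

View pics/top7c.png

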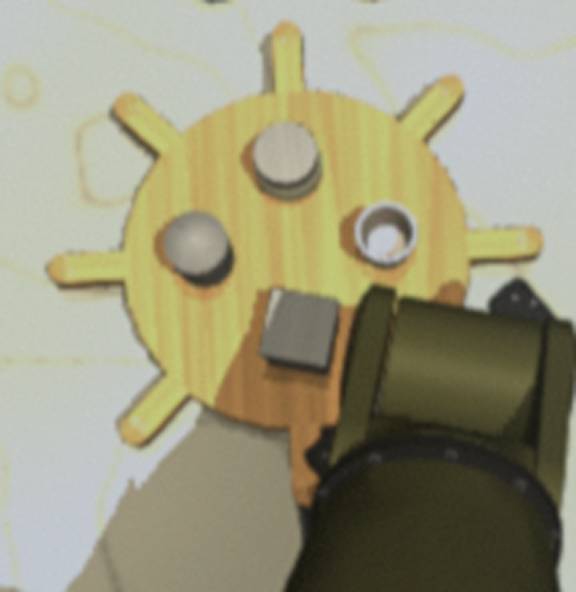

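Top crop: the caddy lid is centred at about (300,329), with the front tab pointing at the tongue's left side. Next I'll back away in −tool y, lift clear and measure without the arm in the way.

{"name": "step_arm", "arguments": {
  "steps": [
    {"x": 0.0, "y": -0.008, "z": 0.0, "ax": 0.0, "ay": 0.0, "az": 0.0, "claw": 0.0},
    {"x": -0.012, "y": -0.006, "z": 0.0, "ax": 0.0, "ay": 0.0, "az": 0.0, "claw": 0.0},
    {"x": -0.02, "y": 0.0, "z": -0.02, "ax": 0.0, "ay": 0.0, "az": 0.0, "claw": 0.0},
    {"x": -0.015, "y": 0.0, "z": -0.03, "ax": 0.0, "ay": 0.0, "az": 0.0, "claw": 0.0},
    {"x": 0.0, "y": 0.0, "z": -0.035, "ax": 0.0, "ay": 0.0, "az": 0.0, "claw": 0.0}
  ],
  "grip_force": 30
}}

```text
time_s: 5.73
ee_pos: [0.4012, -0.0554, 0.0852]
eef_rot: [-3.12, 0.002, 0.688]
force: [-0.4, -0.3, 0.1]
grip_width: 0.0005
```

{"name": "step_arm", "arguments": {
  "steps": [
    {"x": 0.0, "y": 0.03, "z": -0.03, "ax": 0.0, "ay": 0.0, "az": 0.0, "claw": 0.0},
    {"x": 0.0, "y": 0.035, "z": -0.02, "ax": 0.0, "ay": 0.0, "az": 0.0, "claw": 0.0},
    {"x": -0.02, "y": 0.035, "z": 0.0, "ax": 0.0, "ay": 0.0, "az": 0.0, "claw": 0.0},
    {"x": -0.025, "y": 0.035, "z": 0.0, "ax": 0.0, "ay": 0.0, "az": 0.0, "claw": 0.0},
    {"x": -0.025, "y": 0.03, "z": 0.0, "ax": 0.0, "ay": 0.0, "az": 0.0, "claw": 0.0}
  ],
  "grip_force": 30
}}

```text
time_s: 6.15
ee_pos: [0.4542, -0.2251, 0.1431]
eef_rot: [-3.13, -0.004, 0.692]
force: [0.6, 0.4, -0.1]
grip_width: 0.0004
```

{"name": "step_arm", "arguments": {
  "steps": [
    {"x": -0.038, "y": 0.0, "z": 0.0, "ax": 0.0, "ay": 0.0, "az": 0.0, "claw": 0.0},
    {"x": -0.038, "y": 0.0, "z": 0.0, "ax": 0.0, "ay": 0.0, "az": 0.0, "claw": 0.0},
    {"x": -0.038, "y": 0.0, "z": 0.0, "ax": 0.0, "ay": 0.0, "az": 0.0, "claw": 0.0},
    {"x": -0.038, "y": 0.0, "z": 0.0, "ax": 0.0, "ay": 0.0, "az": 0.0, "claw": 0.0},
    {"x": -0.01, "y": 0.0, "z": 0.0, "ax": 0.0, "ay": 0.0, "az": 0.0, "claw": 0.0}
  ],
  "grip_force": 30
}}

```text
time_s: 6.57
ee_pos: [0.3241, -0.3326, 0.1408]
eef_rot: [-3.129, -0.004, 0.686]
force: [0.9, 0.3, 0.7]
grip_width: 0.0004
```

```bash
python3 look.py 8
```

```text
(no output)
```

View pics/top8c.png

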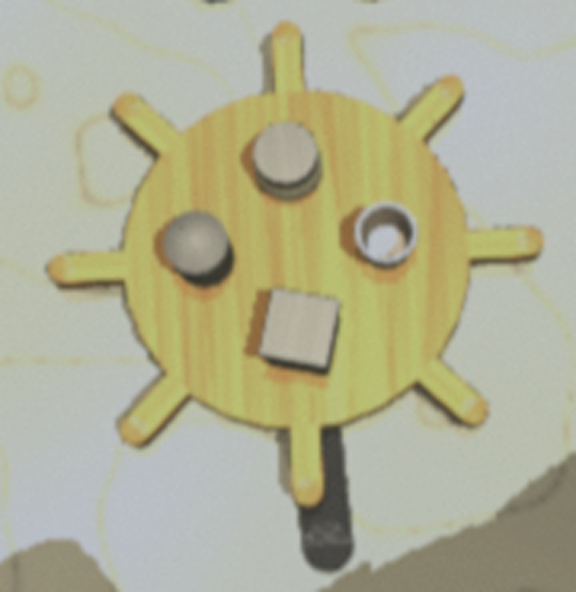

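View pics/top8.png

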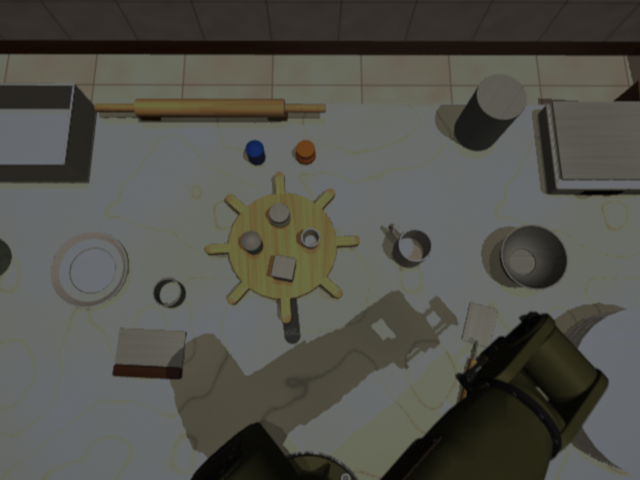

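View pics/side8c.png

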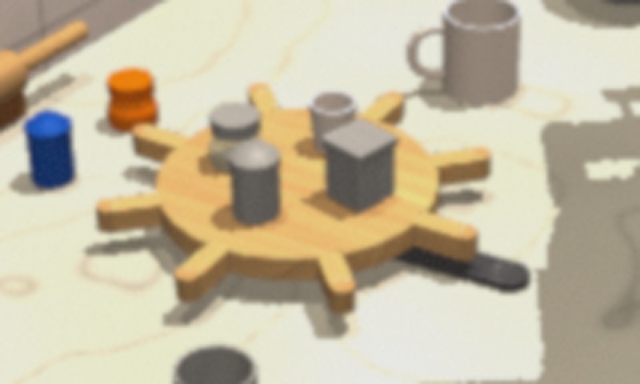

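The views are unobstructed now: all containers upright and the bystanders at the same pixels as at the start. Measuring the caddy (lid at about (300,329)) against the tongue.

```bash
python3 - <<'E'
from ang import *
tips=np.array([f(*t,.044) for t in [(286,20),(461,76),(542,242),(485,425),(310,505),(121,443),(46,268),(115,94)]])
A=np.c_[2*tips,np.ones(8)]; s=np.linalg.lstsq(A,(tips**2).sum(1),rcond=None)[0]; c2=s[:2]; print("axis",c2,np.sqrt(s[2]+c2@c2))
an=np.degrees(np.arctan2(*(tips-c2).T[::-1])); print((an%45).round(1))
X=cloud("top",np.load("top8d.npy")); m=abs(X[...,2]-.104)<.006; m[:250]=0;m[285:]=0;m[:,:260]=0;m[:,306:]=0
r=cv2.minAreaRect((X[m][:,:2]*1000).astype('float32')); q=np.array(r[0])/1000; print(r)
# tongue mask: dark pixels
p=cv2.imread("pics/top8.png"); g=p.max(2).astype(int)
X2=X; 
roi=np.zeros(g.shape,bool); roi[322:345,280:302]=1
v,u=np.nonzero(roi&(g<48)); print(len(u),g[330,280:302])
T=np.array([atz("top",a,b,.008)[:2] for a,b in zip(u,v)]); print("tongue mean",T.mean(0),T.min(0),T.max(0))
for cc in ([.5754,.0587],c2):
  cc=np.array(cc)
  for nm,t in (("mask",T.mean(0)),("tip",f(328,572,.008))):
    dx=(cc-t)/np.linalg.norm(cc-t); w=q-cc; k=f(300,330,.104)-cc
    print(nm,"angle",np.degrees(np.arctan2(*(-dx)[::-1]))%360,"caddy x,y in stand",w@dx,dx[0]*w[1]-dx[1]*w[0]," pix:",k@dx,dx[0]*k[1]-dx[1]*k[0])
for n,t in dict(shaker=(197,245,.110),jar=(286,154,.092),cup=(386,235,.089)).items(): print(n,pol(*t))
E
```

```text
axis [0.5764875  0.05973593] 0.17847420291616659
[3.2 3.3 3.  2.8 4.2 3.6 3.4 3.3]
((513.2528076171875, 53.00730895996094), (47.35960388183594, 47.84964370727539), 79.60639190673828)
205 [106 106 104  86  55  41  43  48  51  51  49  47  47  48  53  54  48  43
  41  57  96 107]
tongue mean [0.38201074 0.03617904] [0.35858484 0.01996742] [0.40302145 0.05427017]
mask angle 186.64240403095408 caddy x,y in stand -0.06238851167604842 0.0015342304882974495  pix: -0.06405259285801486 0.0007137749177070895
tip angle 186.09060744021116 caddy x,y in stand -0.06240039387389585 0.0009333256271595739  pix: -0.06405649647240048 9.6882140297622e-05
mask angle 186.90656439231736 caddy x,y in stand -0.06358495870314873 0.0009242160891369299  pix: -0.06525280486974683 0.00011144140446006211
tip angle 186.32632207200206 caddy x,y in stand -0.06359105763269686 0.00028024599118524254  pix: -0.06525058733228428 -0.0005493772363553296
shaker (np.float64(0.0633), np.float64(96.6))
jar (np.float64(0.0618), np.float64(5.3))
cup (np.float64(0.0639), np.float64(274.3))
```

```bash
python3 - <<'E'
from station import ctrl,ticket
import numpy as np
print(np.abs(ctrl.get_obs()['joint_vel']).max()); print(ticket.hand_in())
E
```

```text
0.0646013399950959
the job is handed in; nothing more can be done
None
```

The square caddy is now at the front, in line with the tongue, and I have handed the job in at about 6.7 s of the 45 s. I closed the fingers and pushed the front tab to turn the platter about 34° anticlockwise. Then I backed off, lifted and moved the arm clear to the right.

- **Caddy:** in the last pictures its centre is about 1 mm off the tongue's centre line (limit 14 mm), 62–65 mm from the axis on the tongue's side.
- **Other containers:** all three stand upright, 62–64 mm from the axis.
- **Bystanders:** by eye they are at the same pixels as at the start. I did not measure their shift, and the arm partly hid the spatula in the last top picture, so I could not fully check that one.
- **Contact:** the arm was well clear of everything at the end. The wrist force readings after each move stayed under about 2 N.

**Disagreement found:** the reported tool height reads about 30 mm lower than the fingertips really are in the camera's depth picture. Sideways positions agreed. I set the pushing height from the pictures instead.

**At hand-in:** the arm still had a small residual joint speed of 0.06 rad/s, in free air.

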